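Zero the balance and point out the specimen to weigh

TASK

Show the class the next weighing: press the balance's green button all the way down and let it up again to zero it, then point down at the beetle specimen in the tray with the fingertips about 2 to 3 cm above its middle and stay there for two seconds, then point in the same way at the middle of the balance's pan, stay two seconds and finish still pointing there. Only point at the specimen and the pan: do not touch, move or lift any specimen, the pan, the bottle or the brass weight, and do not press the red button.

Things in the scene. Friction and masses are not known exactly. Their poses are not given: they have to be found in the camera images.
- tare_top (a point): middle of the top face of the green button on the balance, a round cap 26 mm across in a black collar 42 mm across; its top is 69 mm above the table and 9 mm above the collar; it is pressed straight down (5 mm, a spring of about 4 N at full travel) and springs back
- tare (a joint): travel of the green button in m: 0 is up, 0.005 is fully down
- power_top (a point): middle of the top face of the red button, the same kind, 132 mm from the green one at the other side of the balance's dark display; not to be pressed
- power (a joint): travel of the red button in m: 0 is up, 0.005 is fully down
- pan: round brushed-steel pan of the balance, 120 mm across, level; origin: centre of its top face, 74 mm above the table. It is fixed. The balance is a white and grey housing 260 mm deep and 200 mm wide; its buttons and display are on its front deck, on the robot's side, 147 mm in front of the pan's centre. It may stand to the left or the right of the tray, a little turned; nothing on it is higher than the pan
- beetle: clear resin block with a black beetle in it on a white plate, 70 x 44 x 22 mm, lying flat in the specimen tray; origin: centre of its underside (add 22 mm for its top face); x along its length, z up. Loose, about 80 g. The three blocks lie side by side, about 95 mm apart, in any order and a little turned.
- leaf: clear resin block with a green leaf in it on a white plate, same size and origin as the beetle's; not to be touched
- shell: clear resin block with an orange spiral shell in it on a white plate, same size and origin as the beetle's; not to be touched
- tray: dark wooden tray that holds the three blocks, 140 x 310 mm with a rim 12 mm high and a floor 5 mm thick; fixed; origin: centre of its underside
- bottle: amber bottle with a black cap, 60 mm across, 130 mm high, standing behind the work; origin: centre of its underside
- weight: brass calibration weight with a knob, 38 mm across, 61 mm high, standing behind the work; origin: centre of its underside
There are look-alikes about, which are no part of the job. What is shaped like the beetle but blue or pink is not meant.

How it is judged:
By the outcome, as a careful person would: the job done as asked, in the order asked, and still so for the second after the job is handed in, with the robot touching nothing.
It also fails if it takes over 51 s, if anything falls off the work surface, if the arm or the gripper's body presses on something with over 40 N, if the wrist force passes 120 N, or if a joint passes its speed limit or range.

ROBOT

A 6-joint arm with a two-finger parallel gripper is mounted at the origin on the work surface. World frame = base frame: x ahead of the robot, y to its left, z up, the work surface at z = 0. Lengths are in m, angles in rad, forces in N, time in s.
With the tool pointing down it reaches from about 0.35 to 0.975 m from the base axis. Payload 7.1 kg.
Tool frame: the origin (TCP) lies where the fingers leave the gripper's body, on its centre line; the fingertips stand 80 mm ahead of it and the grasp point (between the pads) lies 61 mm ahead of it (grip_depth is the distance from the TCP to the grasp point, in m); z points along the fingers, y is the line along which they close (so a half turn about z gives the same grasp; the last joint's range is limited). The gripper opens to 88 mm and grips with 3 to 60 N. Pads are 20 mm wide; open, the fingers measure 115 mm over their backs; the gripper's body (75 mm by 178 mm) begins 61 mm behind the grasp point.
Start: joints at [-1.12, 0.423, 1.63, -0, 1.089, -0.019], TCP at [0.283, -0.557, 0.303] pointing down, gripper open.
Joint ranges: [-3, 3], [-0.9, 2.11], [0.09, 2.58], [-1.31, 4.45], [0.11, 2.69], [-2.54, 2.54]. Speed limits (rad/s): [2.39, 2.39, 3.01, 3.14, 3.14, 3.14].

INTERFACE

Orientations are given as a unit quaternion [x, y, z, w].
In Python, from bench import sense, snapshot, camera_info, hand_in, grip_depth gives the robot as it stands.
- The arm moves only by the tool move_arm, never from a script. Its argument "plan" is one flat list of numbers, 5 for each row, row after row: the finger opening in mm, from 0 to 87.8, then the shift along the tool's x, y, z in mm, then the turn about the tool's z in rad. In form: [hand, dx, dy, dz, twist, hand, dx, dy, dz, twist, ...]. A call has 1 to 8 rows; each row is the pose to reach, as a shift and turn from the pose commanded when the call began, along the tool's axes at that moment; what a row does not reach only later rows make up. A row lasts 1/8 s, in which the tool goes at most 62.5 mm and 10.7 degrees, less where a joint would pass 70% of its speed; a pose out of reach is approached as far as the arm can. A call with a gripper value outside its range is refused whole. The fingers move at their own pace and stop on an object; "squeeze" is the grip in N (left out, the last holds). Time passes only in rows, so rows that repeat a pose let the fingers close. It gives the time, the measured TCP pose, the force, the opening and the grip force at its end, in the units of the state.
- sense(): the state, without advancing time (a new reading comes with each control period).
- snapshot(name): name is "scene" or "top"; returns (picture, depth): 384x512x3 uint8, blue, green, red; 384x512 float32, m along the optical axis (not along the pixel's ray), 0 where there is no reading.
- camera_info(name): a dict with "mtx" (3x3 intrinsics, pixels), "world_from_camera" (4x4, takes a point from camera to world coordinates). Camera axes: x right, y down, z forward; pixel columns grow to the right and rows downward; lengths in m; the calibration is good to about 2 mm. A picture is of the moment at which its call begins. camera_info takes no time and is no camera call.
- hand_in(): hands the job in; it is judged then, once.
The state is a dict: "time_s": time; "joint_pos": joint angles; "dq": joint speeds; "effort": joint torques, N m; "tool_pos": TCP position; "ee_rot": TCP orientation; "ft_force": force on the tool from outside, world axes, zero at the start; "ft_torque": the same for the moment, N m; "gripper_width": finger opening in m; "finger_force": force on a finger pad.
Only numpy, scipy, OpenCV 4.12 (cv2) and the standard library are available. Lean on these libraries where they do the work, as an engineer would, in place of code of your own. Each camera call takes 0.05 s, during which the arm holds its last target. There are 200 camera calls.

## Working session

There is one attempt and no reset: what is moved stays moved. The work goes in short steps, Python scripts to look and compute and a tool call to move; the robot and the scene stay as the last step left them, time stands still between calls to the robot, and variables do not carry over. Pictures are saved under pics/ and viewed, at most 10 in all, crops included, and the job is handed in when it is done.

Besides the shell and the picture viewer there is one more tool, called as name(argument=value, ...), one argument or row to a line, values as JSON. move_arm: Moves the arm, as the interface text tells. Its arguments: {"type":"object","properties":{"plan":{"type":"array"},"squeeze":{"type":"number"}},"required":["plan"]}

```bash
mkdir -p pics
cat > h.py <<'E'
import numpy as np, cv2
from bench import sense, snapshot, camera_info, hand_in, grip_depth
def cloud(name):
    im,d=snapshot(name); c=camera_info(name); K=np.array(c["mtx"]); T=np.array(c["world_from_camera"])
    v,u=np.mgrid[:384,:512]
    P=np.stack([(u-K[0,2])/K[0,0]*d,(v-K[1,2])/K[1,1]*d,d,np.ones_like(d)],-1)@T.T
    return im,d,P[...,:3]
E
python3 - <<'E'
from h import *
for n in("scene","top"):
    im,d,P=cloud(n); np.savez(f"{n}.npz",im=im,d=d,P=P); cv2.imwrite(f"pics/{n}1.png",cv2.resize(im,(800,600),interpolation=cv2.INTER_CUBIC))
    print(camera_info(n))
s=sense(); print(s)
E
```

```text
{'mtx': array([[420.56991353,   0.        , 260.44529893],
       [  0.        , 420.56991353, 188.34718476],
       [  0.        ,   0.        ,   1.        ]]), 'world_from_camera': array([[ 0.37790135,  0.5849863 , -0.71762218,  1.28849479],
       [ 0.92582886, -0.23407138,  0.29673473, -0.27074489],
       [ 0.00561094, -0.77653179, -0.63005309,  0.65084067],
       [ 0.        ,  0.        ,  0.        ,  1.        ]])}
{'mtx': array([[396.46289379,   0.        , 258.63875054],
       [  0.        , 396.46289379, 189.23278268],
       [  0.        ,   0.        ,   1.        ]]), 'world_from_camera': array([[-0.02644638, -0.99664297,  0.0774815 ,  0.53478113],
       [-0.99963217,  0.02590038, -0.00804352,  0.01205611],
       [ 0.00600972, -0.07766572, -0.99696134,  1.01325787],
       [ 0.        ,  0.        ,  0.        ,  1.        ]])}
{'time_s': 0.1, 'joint_pos': array([-1.12003336e+00,  4.23770050e-01,  1.63057162e+00,  2.10512882e-05,
        1.08859380e+00, -1.89972546e-02]), 'dq': array([ 2.87121880e-04, -1.45223075e-03, -3.60599130e-03, -1.93269287e-04,
        1.70865229e-03, -9.52448350e-05]), 'effort': array([-1.82757423e-03, -5.45613277e+01, -2.74324501e+01,  6.44002296e-02,
        1.88357866e-02, -1.96006999e-05]), 'tool_pos': array([ 0.28278635, -0.55694847,  0.30199232]), 'ee_rot': array([ 9.72543168e-01,  2.32721582e-01, -1.34717026e-04, -6.57822688e-04]), 'ft_force': array([-0.57058533,  0.25453417, -0.38562838]), 'ft_torque': array([-0.00364623, -0.03431753, -0.03519388]), 'finger_force': 0.0, 'gripper_width': 0.08797927575851916}
```

View pics/top1.png

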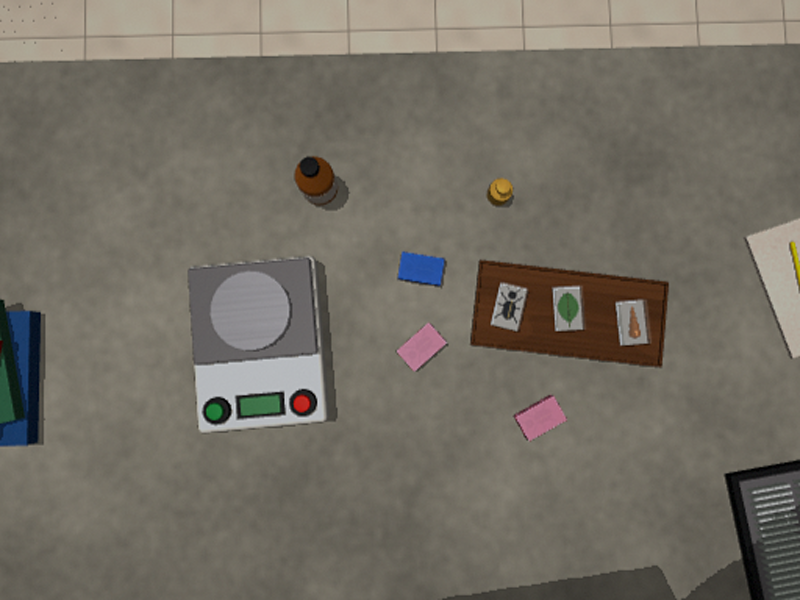

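View pics/scene1.png

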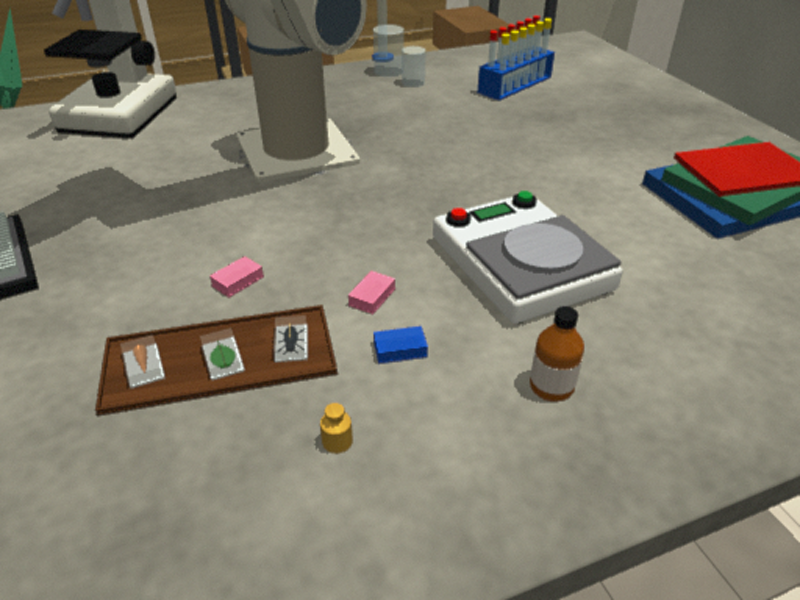

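The top view (800x600) shows these positions:
- **Balance, at the left:** green button (217,411), green display (261,405), red button (302,403), pan (250,311).
- **Tray:** beetle (509,307), leaf (568,309), shell (633,323).

Possible mix-ups:
- **For the beetle:** leaf, shell, blue block (421,269), and pink blocks (421,347) and (541,417). I choose the black insect at (509,307).
- **For the green button:** the display (261,405) and the red button (302,403). I choose the round green cap at (217,411).

Next I'll measure these and check them in one crop.

```bash
cat > m.py <<'E'
from h import *
def ray(n,u,v,z):
    c=camera_info(n);K=c["mtx"];T=c["world_from_camera"]
    r=T[:3,:3]@np.linalg.solve(K,[u,v,1]);o=T[:3,3]; return o+r*(z-o[2])/r[2]
def blob(mask,u,v):
    n,l,st,ce=cv2.connectedComponentsWithStats(mask.astype(np.uint8)); 
    k=min(range(1,n),key=lambda i:np.hypot(ce[i][0]-u,ce[i][1]-v)+(1e3 if st[i,4]<25 else 0)); return ce[k],st[k],l==k
Z={}
for n,pts in dict(top=dict(green=(139,263),red=(193,258),pan=(160,199),beetle=(326,196)),scene=dict(green=(335,128),red=(293,138),pan=(347,158),beetle=(187,219))).items():
    D=np.load(n+".npz");im,P=D["im"].astype(int),D["P"];b,g,r=im[...,0],im[...,1],im[...,2]
    hsv=cv2.cvtColor(D["im"],cv2.COLOR_BGR2HSV); H,S,V=[hsv[...,i].astype(int) for i in range(3)]
    z=P[...,2]
    ms=dict(green=(abs(H-65)<25)&(S>110)&(z>.055),red=((H<10)|(H>170))&(S>130)&(z>.055),pan=(z>.0705)&(z<.08)&(S<60),beetle=(z>.015)&(z<.045)&(S<70))
    for k,(u,v) in pts.items():
        ce,st,m=blob(ms[k],u,v); zz=dict(green=.069,red=.069,pan=.074,beetle=.027)[k]
        rect=cv2.minAreaRect(np.argwhere(m)[:,::-1].astype(np.float32))
        print(n,k,ce.round(1),st,"ray",ray(n,*ce,zz).round(4),"rectray",ray(n,*rect[0],zz).round(4),"med",np.median(P[m],0).round(4))
c=np.load("top.npz")["im"]
A=cv2.resize(c[225:295,110:215],(600,400),interpolation=cv2.INTER_CUBIC)
B=cv2.resize(c[165:235,300:340],(200,400),interpolation=cv2.INTER_CUBIC)
cv2.imwrite("pics/crop.png",np.hstack([A,B]))
E
python3 m.py
```

```text
top green [137.  262.9] [132 258  12  11 107] ray [0.442  0.2948 0.069 ] rectray [0.4417 0.2937 0.069 ] med [0.4419 0.2944 0.07  ]
top red [192.9 257.8] [188 252  11  12 106] ray [0.4504 0.1636 0.069 ] rectray [0.451  0.1632 0.069 ] med [0.4501 0.1633 0.0696]
top pan [159.5 198.5] [ 135  174   50   50 1989] ray [0.5918 0.2398 0.074 ] rectray [0.5919 0.2398 0.074 ] med [0.5919 0.2398 0.0749]
top beetle [325.7 195.8] [314 181  24  31 492] ray [ 0.5907 -0.1627  0.027 ] rectray [ 0.5904 -0.1626  0.027 ] med [ 0.5905 -0.1624  0.0281]
scene green [335.6 125.5] [331 122  10   8  61] ray [0.452  0.2931 0.069 ] rectray [0.4519 0.2929 0.069 ] med [0.4498 0.2944 0.0682]
scene red [293.1 136.7] [288 133  11   8  70] ray [0.4607 0.162  0.069 ] rectray [0.4597 0.1622 0.069 ] med [0.4586 0.1625 0.0683]
scene pan [347.5 157.2] [ 323  143   50   29 1150] ray [0.5992 0.2398 0.074 ] rectray [0.5985 0.2402 0.074 ] med [0.5998 0.2395 0.0747]
scene beetle [185.3 217.5] [175 207  21  22 399] ray [ 0.6103 -0.1659  0.027 ] rectray [ 0.61   -0.1665  0.027 ] med [ 0.6116 -0.1662  0.0274]
```

View pics/crop.png

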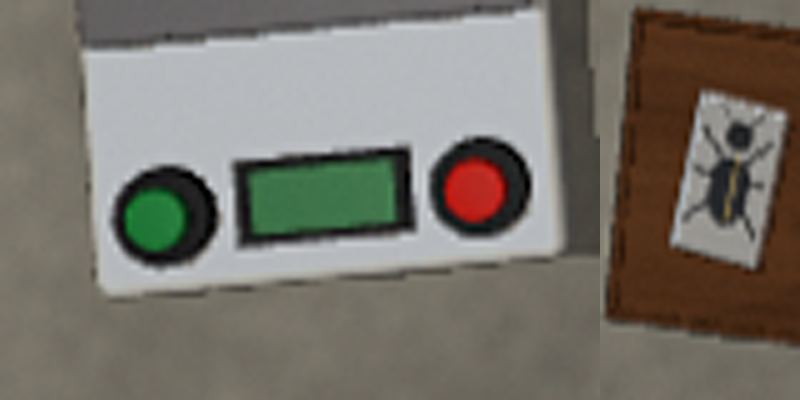

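The crop confirms the round green cap at the left of the deck and the black beetle in the left tray slot. The cameras disagree by 7–20 mm in x, so I'll find out which one is biased.

Run:
```python
from h import *
for n in("top","scene"):
    D=np.load(n+".npz");P=D["P"];hsv=cv2.cvtColor(D["im"],cv2.COLOR_BGR2HSV)
    H,S,V=[hsv[...,i].astype(int) for i in range(3)]
    x,y,z=P[...,0],P[...,1],P[...,2]
    m=(abs(z)<.012)&(x>.35)&(x<.8)&(abs(y)<.3)&(D["d"]>0)&(S<60)
    A=np.c_[x[m],y[m],np.ones(m.sum())]; print(n,"table plane",np.linalg.lstsq(A,z[m],rcond=None)[0].round(4))
    def show(k,m):
        nn,l,st,ce=cv2.connectedComponentsWithStats(m.astype(np.uint8))
        for i in range(1,nn):
            if st[i,4]>120:
                q=P[l==i]; r=cv2.minAreaRect(q[:,:2].astype(np.float32)); print(n,k,st[i,4],np.array(r[0]).round(4),np.array(r[1]).round(3),round(r[2],1),"z",np.median(q[:,2]).round(3))
    R=(x>.3)&(x<.85)&(abs(y)<.45)
    show("blue",R&(abs(H-112)<12)&(S>130)&(z>.015))
    show("pink",R&(H>150)&(S>50)&(z>.015)&(S<160))
    show("white",R&(z>.018)&(z<.045)&(V>95)&(S<90)&(y<0))
    show("tray",R&(H<18)&(S>90)&(z>.003)&(z<.025)&(y<-.08))
    show("block",R&(z>.021)&(z<.035)&(y<-.08))
```

```text
top table plane [-0.0011 -0.001   0.0017]
top blue 477 [ 0.605  -0.0132] [0.069 0.148] 78.9 z 0.023
top pink 492 [ 0.5305 -0.0198] [0.046 0.069] 38.2 z 0.023
top pink 526 [ 0.4122 -0.2063] [0.045 0.07 ] 27.7 z 0.023
top white 360 [ 0.5908 -0.1629] [0.043 0.07 ] 74.2 z 0.028
top white 309 [ 0.5855 -0.2573] [0.07  0.042] 1.7 z 0.028
top white 380 [ 0.5601 -0.3591] [0.069 0.04 ] 3.5 z 0.028
top white 417 [ 0.5298 -0.0201] [0.044 0.07 ] 39.9 z 0.023
top tray 4829 [ 0.5781 -0.2637] [0.311 0.139] 81.7 z 0.007
top block 504 [ 0.5906 -0.1637] [0.044 0.07 ] 74.8 z 0.028
top block 513 [ 0.5854 -0.2592] [0.07  0.045] 1.1 z 0.028
top block 518 [ 0.5596 -0.3624] [0.07  0.046] 3.4 z 0.028
top block 466 [ 0.4124 -0.2061] [0.043 0.07 ] 27.3 z 0.024
scene table plane [0.0003 0.     0.0006]
scene blue 512 [ 0.661  -0.0221] [0.069 0.047] 77.7 z 0.022
scene pink 385 [ 0.4175 -0.2046] [0.047 0.072] 25.8 z 0.022
scene pink 393 [ 0.5353 -0.0188] [0.045 0.073] 39.8 z 0.022
scene white 285 [ 0.6036 -0.1645] [0.043 0.058] 74.8 z 0.027
scene white 276 [ 0.5975 -0.2578] [0.058 0.044] 1.6 z 0.027
scene white 353 [ 0.5716 -0.36  ] [0.061 0.044] 3.0 z 0.027
scene tray 4852 [ 0.5828 -0.2617] [0.309 0.143] 82.0 z 0.006
scene block 272 [ 0.418  -0.2046] [0.048 0.069] 26.7 z 0.023
scene block 482 [ 0.5957 -0.1629] [0.044 0.074] 74.6 z 0.028
scene block 515 [ 0.5905 -0.258 ] [0.072 0.044] 1.5 z 0.027
scene block 540 [ 0.5651 -0.3603] [0.073 0.044] 2.7 z 0.027
```

The scene camera reads 5 mm further in x than the top one, consistently, so I use the mean: green (0.445, 0.2945), beetle (0.593, -0.163), pan (0.595, 0.240). Next I travel high with closed fingers.

move_arm(
  plan=[0,35,-45,0,0,0,75,-95,0,0,0,112,-145,0,0,0,150,-195,0,0,0,188,-244,0,0,0,225,-292,0,0,0,263,-341,0,0,0,300,-388,0,0],
)

```text
time_s: 1.1
tool_pos: [0.3747, -0.0736, 0.3028]
ee_rot: [0.973, 0.233, 0.0, 0.0]
ft_force: [0.5, 0.5, 0.5]
gripper_width: 0.0112
finger_force: 0.0
```

move_arm(
  plan=[0,38,-49,0,0,0,76,-98,10,0,0,114,-147,30,0,0,152,-197,50,0,0,190,-247,70,0,0,220,-286,80,0,0,230,-298,80,0,0,230,-298,80,0],
)

```text
time_s: 2.1
tool_pos: [0.4447, 0.2946, 0.2224]
ee_rot: [0.972, 0.233, -0.0, 0.0]
ft_force: [-0.4, -0.3, -1.0]
gripper_width: 0.0007
finger_force: 0.0
```

```bash
cat >> h.py <<'E'
from scipy.spatial.transform import Rotation as Ro
def go(x,y,tipz):
    s=sense(); R=Ro.from_quat(s["ee_rot"]).as_matrix(); p=s["tool_pos"]
    print("t",s["time_s"],"tip",(p+R[:,2]*.08).round(4),"z",R[:,2].round(3),"w",round(s["gripper_width"],4),"F",s["ft_force"].round(1),"need mm",(1000*R.T@(np.array([x,y,tipz+.08])-p)).round(1))
E
python3 - <<'E'
from h import *
go(.445,.2945,.09)
ims=[]
for n in("top","scene"):
    im,d,P=cloud(n); a,b=((215,85),(90,290))[n=="scene"]
    ims.append(cv2.resize(im[a:a+90,b:b+90],(400,400),interpolation=cv2.INTER_CUBIC))
cv2.imwrite("pics/hover.png",np.hstack(ims))
E
```

```text
t 2.1 tip [0.4447 0.2945 0.1424] z [-0.001 -0.001 -1.   ] w 0.0007 F [-0.4 -0.3 -1. ] need mm [ 0.2  0.2 52.4]
```

View pics/hover.png

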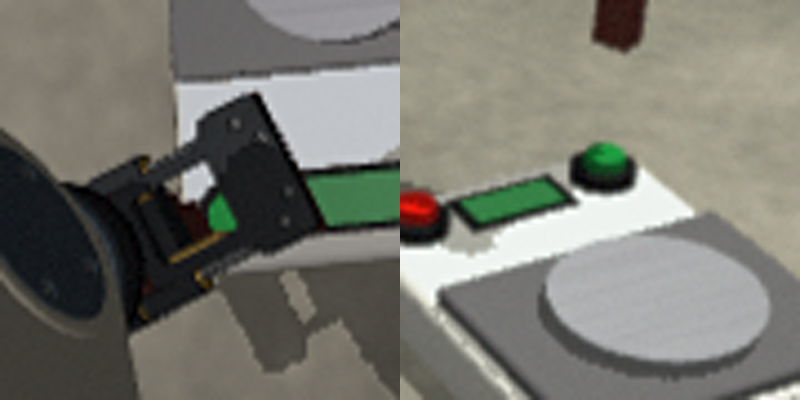

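The right half (scene view) shows the fingertips at crop (618,48), above the green button at (603,160). The left half (top view) shows the button mostly hidden beneath the gripper. I'll use the visible fingertip to measure the scene camera's bias.

Run:
```python
from h import *
for n in("scene","top"):
    im,d,P=cloud(n)
    c=camera_info(n);K=c["mtx"];T=np.linalg.inv(c["world_from_camera"])
    for q in([.4447,.2945,.1424],[.445,.2945,.069],[.442,.2945,.069]):
        a=K@(T@[*q,1])[:3]; print(n,q,(a[:2]/a[2]).round(1))
    x,y,z=P[...,0],P[...,1],P[...,2]
    m=(d>0)&(abs(x-.445)<.06)&(abs(y-.2945)<.06)&(z>.12)&(z<.21)
    for lo in(.125,.14,.155,.17,.185):
        k=m&(z>lo)&(z<lo+.015)
        if k.sum(): print(n,lo,k.sum(),P[k].min(0).round(4),P[k].max(0).round(4),P[k].mean(0).round(4))
```

```text
scene [0.4447, 0.2945, 0.1424] [338.   99.5]
scene [0.445, 0.2945, 0.069] [334.7 124.2]
scene [0.442, 0.2945, 0.069] [334.2 123.6]
scene 0.14 44 [0.4393 0.2798 0.1428] [0.4628 0.3067 0.1546] [0.4524 0.2901 0.1494]
scene 0.155 63 [0.4401 0.2794 0.1553] [0.4635 0.3051 0.1698] [0.4527 0.2894 0.1626]
scene 0.17 57 [0.4413 0.2779 0.1701] [0.4622 0.307  0.1844] [0.4533 0.2886 0.1778]
scene 0.185 59 [0.4446 0.2799 0.1853] [0.464  0.3091 0.2   ] [0.4564 0.2903 0.1923]
top [0.4447, 0.2945, 0.1424] [127.  265.3]
top [0.445, 0.2945, 0.069] [137.2 261.6]
top [0.442, 0.2945, 0.069] [137.2 262.9]
top 0.14 14 [0.4409 0.2808 0.1444] [0.4568 0.2894 0.1545] [0.4484 0.2843 0.1499]
top 0.155 18 [0.4403 0.2787 0.1554] [0.4559 0.2874 0.1697] [0.4482 0.2834 0.1625]
```

The known finger box shows the scene camera is about +4 mm in x and the top camera is close to right. Refined targets are green (0.443, 0.294), beetle (0.591, -0.163) and pan (0.593, 0.240). Now the press.

move_arm(
  plan=[0,-2,-1,30,0,0,-2,-1,55,0,0,-2,-1,66,0,0,-2,-1,71,0,0,-2,-1,74,0,0,-2,-1,76,0,0,-2,-1,78,0,0,-2,-1,78,0],
)

```text
time_s: 3.3
tool_pos: [0.4431, 0.2944, 0.145]
ee_rot: [0.973, 0.233, 0.0, -0.0]
ft_force: [2.4, -2.9, 3.5]
gripper_width: 0.0003
finger_force: 1.7
```

Run:
```python
from h import *
go(.443,.294,.063)
```

```text
t 3.3 tip [0.4432 0.2944 0.065 ] z [ 0.001  0.    -1.   ] w 0.0003 F [ 2.4 -2.9  3.5] need mm [-0.3  0.3  2. ]
```

The spring is nearly at full travel. I'll push to the stop, then read the force.

move_arm(
  plan=[0,0,0,1,0,0,0,0,2,0,0,0,0,2,0,0,0,0,2,0],
)

```text
time_s: 3.8
tool_pos: [0.4432, 0.2944, 0.1441]
ee_rot: [0.973, 0.233, 0.001, -0.0]
ft_force: [-1.1, -6.2, 16.8]
gripper_width: 0.0003
finger_force: 8.7
```

Force is 16.8 N, well above the 4 N spring, so the button is at its stop. I'll lift straight up and travel to the beetle.

move_arm(
  plan=[0,0,0,-5,0,0,0,0,-15,0,0,0,0,-45,0,0,0,0,-85,0,0,-5,30,-105,0,0,-12,80,-110,0,0,-21,130,-110,0,0,-29,180,-110,0],
)

```text
time_s: 4.8
tool_pos: [0.4984, 0.1195, 0.2531]
ee_rot: [0.972, 0.233, 0.0, -0.0]
ft_force: [0.1, 0.4, -0.5]
gripper_width: 0.0002
finger_force: 0.0
```

move_arm(
  plan=[0,-8,50,0,0,0,-16,100,0,0,0,-24,150,0,0,0,-31,200,0,0,0,-39,245,0,0,0,-44,280,0,0,0,-46,294,0,0,0,-46,294,0,0],
)

```text
time_s: 5.8
tool_pos: [0.5903, -0.1622, 0.2525]
ee_rot: [0.973, 0.232, -0.0, -0.0]
ft_force: [-0.4, -0.0, -0.3]
gripper_width: 0.0002
finger_force: 0.0
```

Run:
```python
from h import *
go(.591,-.163,.052)
im,d,P=cloud("scene"); cv2.imwrite("pics/b.png",cv2.resize(im[120:270,130:330],(800,600),interpolation=cv2.INTER_CUBIC))
```

```text
t 5.8 tip [ 0.5902 -0.1622  0.1725] z [-0.     0.001 -1.   ] w 0.0002 F [-0.4 -0.  -0.3] need mm [  0.3   1.1 120.5]
```

View pics/b.png

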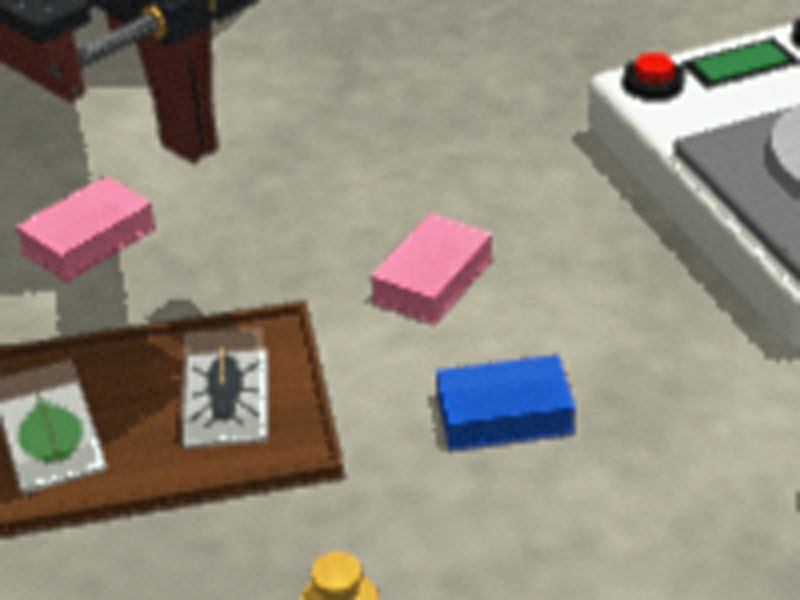

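The fingertips at (195,155) are in line above the beetle at (222,385), and the neighbouring blocks are clear. I descend to 25 mm above its top face and hold for over 2 s.

move_arm(
  plan=[0,0,1,35,0,0,0,1,75,0,0,0,1,105,0,0,0,1,116,0,0,0,1,120,0,0,0,1,120,0,0,0,1,120,0,0,0,1,120,0],
)

```text
time_s: 6.85
tool_pos: [0.5913, -0.1633, 0.1335]
ee_rot: [0.973, 0.233, 0.001, 0.0]
ft_force: [0.4, 0.1, -0.0]
gripper_width: 0.001
finger_force: 0.0
```

move_arm(
  plan=[0,0,0,0,0,0,0,0,0,0,0,0,0,0,0,0,0,0,0,0,0,0,0,0,0,0,0,0,0,0,0,0,0,0,0,0,0,0,0,0],
)

```text
time_s: 7.85
tool_pos: [0.5909, -0.1631, 0.1327]
ee_rot: [0.973, 0.233, 0.0, -0.0]
ft_force: [0.2, -0.5, -0.8]
gripper_width: -0.0001
finger_force: 0.0
```

Run:
```python
from h import *
go(.591,-.163,.052)
im,d,P=cloud("scene"); cv2.imwrite("pics/b2.png",cv2.resize(im[150:270,130:290],(800,600),interpolation=cv2.INTER_CUBIC))
```

```text
t 7.85 tip [ 0.5909 -0.1631  0.0527] z [ 0.  0. -1.] w -0.0001 F [ 0.2 -0.5 -0.8] need mm [ 0.1 -0.1  0.7]
```

View pics/b2.png

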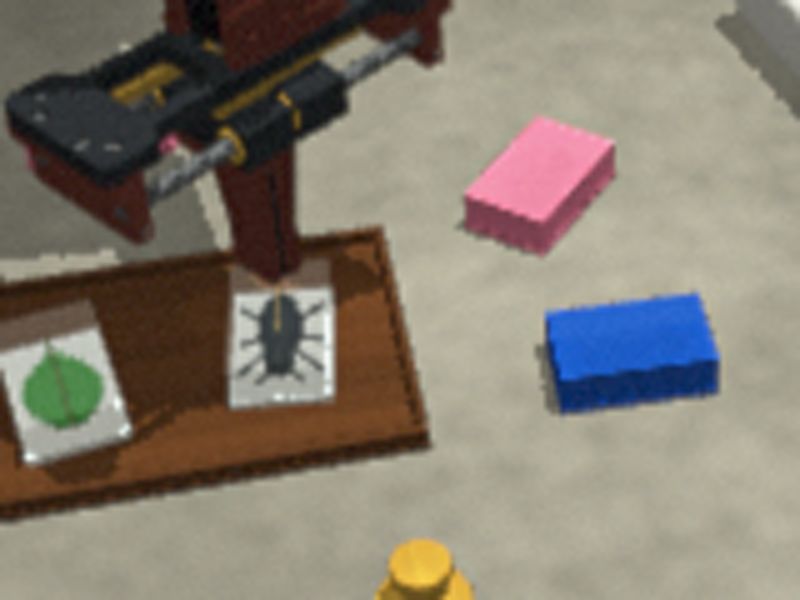

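The fingertips at (268,280) hover over the block's middle, with the beetle and block undisturbed. I finish the dwell, rise and cross to the pan.

move_arm(
  plan=[0,0,0,0,0,0,0,0,0,0,0,0,0,0,0,0,0,0,0,0,0,0,0,0,0,0,0,0,0,0,0,0,0,0,0,0,0,0,0,0],
)

```text
time_s: 8.9
tool_pos: [0.5909, -0.1631, 0.1327]
ee_rot: [0.973, 0.233, -0.0, -0.0]
ft_force: [-0.1, -0.1, -0.4]
gripper_width: 0.0002
finger_force: 0.0
```

move_arm(
  plan=[0,0,0,0,0,0,0,0,0,0,0,0,0,0,0,0,0,0,0,0,0,0,0,-10,0,0,0,0,-45,0,0,0,0,-85,0,0,0,0,-110,0],
)

```text
time_s: 9.9
tool_pos: [0.5915, -0.1633, 0.2455]
ee_rot: [0.973, 0.233, 0.001, 0.001]
ft_force: [1.2, -0.3, 0.0]
gripper_width: 0.0007
finger_force: 0.0
```

move_arm(
  plan=[0,15,-30,0,0,0,41,-80,0,0,0,67,-130,0,0,0,93,-180,0,0,0,119,-231,0,0,0,145,-282,0,0,0,170,-331,0,0,0,184,-358,0,0],
)

```text
time_s: 10.9
tool_pos: [0.5926, 0.2421, 0.2436]
ee_rot: [0.972, 0.234, 0.001, -0.0]
ft_force: [0.3, -0.0, -0.9]
gripper_width: 0.0002
finger_force: 0.0
```

Run:
```python
from h import *
go(.593,.240,.099)
```

```text
t 10.9 tip [0.5927 0.2422 0.1636] z [ 0.001  0.001 -1.   ] w 0.0002 F [ 0.3 -0.  -0.9] need mm [-0.7  2.1 64.6]
```

move_arm(
  plan=[0,0,0,20,0,0,0,0,42,0,0,0,0,57,0,0,0,0,63,0,0,0,0,64,0,0,0,0,64,0,0,0,0,64,0,0,0,0,64,0],
)

```text
time_s: 11.9
tool_pos: [0.5931, 0.2395, 0.1792]
ee_rot: [0.973, 0.233, 0.0, -0.0]
ft_force: [-0.2, 0.8, 0.9]
gripper_width: 0.0007
finger_force: 0.0
```

move_arm(
  plan=[0,0,0,0,0,0,0,0,0,0,0,0,0,0,0,0,0,0,0,0,0,0,0,0,0,0,0,0,0,0,0,0,0,0,0,0,0,0,0,0],
)

```text
time_s: 12.9
tool_pos: [0.5929, 0.2394, 0.1787]
ee_rot: [0.973, 0.233, 0.0, -0.0]
ft_force: [0.3, -0.5, -0.4]
gripper_width: 0.0003
finger_force: 0.0
```

move_arm(
  plan=[0,0,0,0,0,0,0,0,0,0,0,0,0,0,0,0,0,0,0,0,0,0,0,0,0,0,0,0,0,0,0,0,0,0,0,0,0,0,0,0],
)

```text
time_s: 13.9
tool_pos: [0.5929, 0.2394, 0.1787]
ee_rot: [0.973, 0.233, -0.0, -0.0]
ft_force: [0.2, 0.2, -0.3]
gripper_width: 0.0003
finger_force: 0.0
```

Run:
```python
from h import *
go(.593,.240,.099)
im,d,P=cloud("scene"); cv2.imwrite("pics/p.png",cv2.resize(im,(800,600),interpolation=cv2.INTER_CUBIC))
```

```text
t 13.9 tip [0.5929 0.2394 0.0987] z [-0.  0. -1.] w 0.0003 F [ 0.2  0.2 -0.3] need mm [ 0.4 -0.5 -0.3]
```

View pics/p.png

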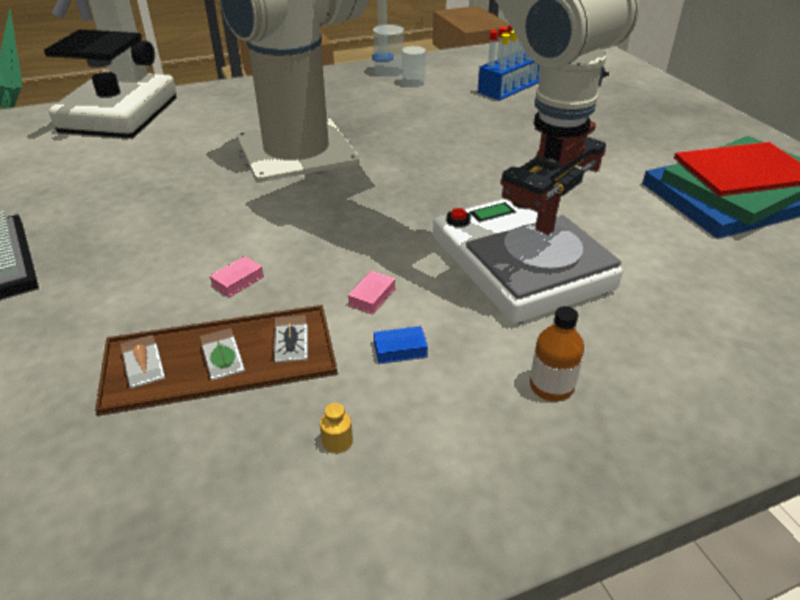

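The fingertips at (547,230) hover over the middle of the pan at (545,245), and everything else stands where it was. One more second of dwell for margin, then I hand in.

move_arm(
  plan=[0,0,0,0,0,0,0,0,0,0,0,0,0,0,0,0,0,0,0,0,0,0,0,0,0,0,0,0,0,0,0,0,0,0,0,0,0,0,0,0],
)

```text
time_s: 14.95
tool_pos: [0.5929, 0.2394, 0.1787]
ee_rot: [0.973, 0.233, -0.0, 0.0]
ft_force: [-0.1, -0.5, -0.3]
gripper_width: 0.0002
finger_force: 0.0
```

```bash
python3 -c "
from bench import hand_in; print(hand_in())"
```

```text
the job is handed in; nothing more can be done
None
```

The job is handed in at about 15 s: I pressed the green button to its stop and released it, pointed at the beetle from about 2.5 cm for over 2 s, then did the same over the middle of the pan, where the arm still points. The arm touched nothing but the green button.

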